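# Press a glued plug and hold the press lever level

## Robot

A 6-joint arm with a two-finger parallel gripper is mounted at the origin on the work surface. World frame = base frame: x ahead of the robot, y to its left, z up, the work surface at z = 0. Lengths are in m, angles in rad, forces in N, time in s.
With the tool pointing down it reaches from about 0.35 to 0.775 m from the base axis. Payload 7.3 kg.
Tool frame: the origin (TCP) lies at the very end of the fingers, on their centre line; the grasp point (between the pads) lies 19 mm behind it; z points along the fingers, y is the line along which they close (so a half turn about z gives the same grasp; the last joint's range is limited). The gripper opens to 92 mm and grips with 3 to 60 N. Pads are 19 mm wide; open, the fingers measure 130 mm over their backs; the gripper's body (75 mm by 190 mm) begins 47 mm behind the grasp point.
Start: joints at [-1.328, 0.342, 1.524, -0, 1.275, -0.146], TCP at [0.199, -0.486, 0.227] pointing down, gripper open.
Joint ranges: [-2.53, 2.53], [-0.77, 2.02], [0.04, 2.7], [-1, 4.14], [0.28, 2.66], [-3.11, 3.11]. Speed limits (rad/s): [2.57, 2.57, 3.14, 3.14, 3.14, 3.14].

## Interface

Orientations are given as a unit quaternion [w, x, y, z].
In Python, from rig import env gives the robot as it stands. The module is installed in compiled form; this text tells all that it offers.
- The arm moves only by the tool drive_tool, never from a script. Its argument "motion" is a list of rows, each a list of 5 numbers: the opening in per cent of the stroke, from 0 (shut) to 100 (fully open), then the shift along the world's x, y, z in mm, then the turn about the world's z in rad. A call has 1 to 5 rows; each row shifts and turns the commanded pose from where the row before left it; what a row does not reach is not made up. A row lasts 1/12 s, in which the tool goes at most 41.7 mm and 7.16 degrees, less where a joint would pass 70% of its speed; a pose out of reach is approached as far as the arm can. A call is refused whole if a number of a shift passes 41.7 or a number of a turn 0.125, either way. A call with a gripper value outside its range is refused whole. The fingers move at their own pace and stop on an object; "grip_force" is the grip in N (left out, the last holds). Time passes only in rows, so rows that do not move let the fingers close. It gives the time, the measured TCP pose, the force, the opening and the grip force at its end, in the units of the state.
- env.read_state(): the state, without advancing time (a new reading comes with each control period).
- env.snapshot(name): name is "scene" or "side" or "wrist"; returns a dict with "frame" (384x512x3 uint8, red, green, blue), "intrinsics" (3x3 intrinsics, pixels), "camera_from_world" (4x4, takes a point from world to camera coordinates). Camera axes: x right, y down, z forward; pixel columns grow to the right and rows downward; lengths in m; the calibration is good to about 2 mm. A picture is of the moment at which its call begins. There is no depth.
- env.finish_job(): hands the job in; it is judged then, once.
Trained networks look in the newest picture that a camera, given by its name, has taken for a name from the list of things; names that differ only in an ending like _2 or _b are one class to them, and where a whole thing is asked for, a point or a joint stands for the part that bears it (a point fixed in the world has none). Each returns a list of dicts, best first, with "confidence" (0 to 1); they miss things now and then, are a little off and sometimes report something else, mostly with a low value. They report only what shows in the picture. A call takes as long as a camera call. They do not tell look-alikes from the thing itself.
- env.trace(thing, camera): "pixels" (384x512 bool, what is visible of it) and "rect" ([left, top, right, bottom] in pixels, round what is visible of it).
- env.place_of(thing, camera): "centre" ([column, row] in pixels: a listed point, or the origin of a listed thing).
The state is a dict: "clock": time; "joints": joint angles; "joint_velocities": joint speeds; "joint_torque": joint torques, N m; "eef_pos": TCP position; "tcp_rot": TCP orientation; "ft_force": force on the tool from outside, world axes, zero at the start; "moment": the same for the moment, N m; "width": finger opening in m; "finger_force": force on a finger pad.
Only numpy, scipy, OpenCV 4.12 (cv2) and the standard library are available. Lean on these libraries where they do the work, as an engineer would, in place of code of your own. Each camera call takes 0.05 s, during which the arm holds its last target. There are 200 camera calls.

## Task

The oak rail with the dark round plug has just had that plug glued in: lay it flat and square in the wooden nest of the green bench press, plug up and under the press pad, and let go of it. Then bring the press lever down until it is level, so that the sprung pad squeezes the plug at half its spring's stroke (do not bottom the spring), and finish while still holding the lever level there, not letting go. Leave the plain spare rail and everything else on the bench where they are.

Things in the scene. Friction and masses are not known exactly. Their poses are not given: they have to be found in the camera images.
- rail: Pale oak rail, 180 (x) x 45 (y) x 27 mm (z), 0.13 to 0.2 kg, lying flat, plug up; a tenon 28 mm wide, 13 mm thick, 22 mm long continues its +x end (z 7 to 20 mm). A dark flush plug, 28 mm across, is in its top. Origin: centre of the underside of the 180 mm bar; +x towards the tenon, z up.
- rail_plug (a point): Centre of the dark plug on the rail's top face: 58 mm along the rail's +x from its origin, 27 mm above its underside.
- press: Green bench press, bolted down, turned up to 0.2 rad. Origin on the bench under the ram's axis; front -x (to the robot), nest sticks out to +y, lever on the -y side. Head y -28 to 28 mm (round cover to 43), x -22 to 135, z 145 to 240 mm; ram top at 305; column x 100 to 160 mm. Where y is above 50 mm the space over the nest is free.
- nest (a point): Where the seated rail's origin belongs: floor of the plywood nest, 57 mm over the bench, 58 mm to the press's +y from the ram axis. Pocket 48 mm wide (press x), 183 mm long (press y), dark rim 7 mm high. The rail's +x (tenon) must point to the press's -y, its shoulders at the rim's end, the tenon in a 30 mm gap there. Slide the rail in under the raised pad from the +y side, just over the rim.
- pad_face (a point): Centre of the underside of the round black rubber pad (36 mm across) on the ram's axis; 104 mm over the bench (47 mm over the nest's floor) when the lever is up. It comes down on the plug.
- handle_grip (a point): Middle of the lever's black rubber grip, on the rod's axis, 150 mm from the pivot; grip 22 mm thick, 85 mm long, round. From the pivot the rod points to the press's front (-x), 0.722 rad upwards when up; it swings in the vertical plane through the pivot. 289 mm over the bench when up, 190 mm when level.
- spare_rail: Spare oak rail of the same size (180 x 45 x 27 mm plus tenon) with a plain top, no plug. Not to be used. Origin at the centre of its underside.
- glue: White glue bottle, 52 mm diameter, 135 mm tall, red cap, blue label. Origin at the centre of its base.
- mug: White mug, 80 mm diameter, 92 mm tall. Origin at the centre of its base.
- plug_tray: Blue two-part tray of wooden plugs, 120 x 160 x 35 mm. Origin at the centre of its base.
- tape: Yellow and black tape measure, 70 x 35 x 67 mm. Origin at the centre of its base.
- square: Try square lying flat, dark wooden stock 115 mm long, steel blade. Origin under the middle of the stock.
- screwdriver: Orange-handled screwdriver lying flat. Origin under its middle.
- offcut: Dark wooden offcut, 85 x 60 x 22 mm. Origin at the centre of its underside.
- nest_gap (a point): Middle of the finger gap, on the nest's floor 45 mm to the press's +y from point nest: from 38 mm before to 35 mm beyond it (along press y) the long rims are missing, so fingers can hold the rail's sides above the bare floor. The floor plate is 85 mm wide.
- lever: Press lever on the press's right: a 14 mm steel rod with a black ball (34 mm) 197 mm from the pivot. Origin at the pivot in the rod's plane: 190 mm over the bench, press x +50, y -85 mm. Its own -x runs along the rod to the ball; it turns about its y axis (the press's y). At rest, sprung up, the rod rises 0.722 rad (41 degrees) towards the front; wanted: level. It springs up when let go.
- ram (a joint): Downward travel of the ram in m, 36 mm per rad of the lever: 0 = lever fully up (rest), 0.020 = the pad meets the seated rail, 0.026 = lever level (wanted, pad's spring compressed 6 mm), 0.032 = lever at its stop 0.167 rad below level, spring bottomed. Pushing down at the grip takes about 4 N to start and 12 N to hold it level on the rail.
- pad: Sprung pad at the foot of the ram: black rubber disc of 36 mm under a steel plate and a yellow coil spring (1.5 N/mm, 6 N preload, 12 mm stroke). Origin at the centre of its underside.
Mind the look-alikes: they are no part of the job. Leave any pink look-alike of the rail alone.

How it is judged:
On the way, in this order (a step that is already met when the one before it is completed fails the run):
1. the plugged rail lies seated flat and square in the nest, plug under the pad, let go of, with the lever still up (z of rail in the frame of nest between -0.003 and 0.0025 m and horizontal distance between rail and nest below 0.005 m and angle between the x axis of rail and the y axis of press, either way round below 0.05 rad and angle between rail's own z axis and vertical below 0.03 rad and horizontal distance between rail_plug and pad_face below 0.007 m and value of joint ram below 0.007 m and contact force between the fingers and rail below 0.3 N), for 0.2 s.
2. the lever is held level with the pad squeezing the plug (angle between lever's own x axis and vertical between 1.4808 and 1.6608 rad and contact force between pad and rail between 6 and 26 N and contact force between any of the fingers, the arm and lever above 2 N), for 0.5 s.
At the end, for the whole second after the job is handed in: Robot still holds the lever level and still (within 0.09 rad, robot force over 2 N), pad presses the rail with 6 to 26 N, rail seated in the nest: within 5 mm in plan, 2.5 mm in height, square to 0.05 rad, flat to 0.03 rad, plug within 7 mm of the pad's axis (all of step 2 and z of rail in the frame of nest between -0.003 and 0.0025 m and horizontal distance between rail and nest below 0.005 m and angle between the x axis of rail and the y axis of press, either way round below 0.05 rad and angle between rail's own z axis and vertical below 0.03 rad and horizontal distance between rail_plug and pad_face below 0.007 m and angular speed of lever below 0.06 rad/s); the arm keeps its last pose, push and grip.
It fails at once if the pad's spring is bottomed (value of joint ram above 0.0313 m).
It fails at once if the spare rail or another thing on the bench is moved by more than 30 mm (distance of any of spare_rail, glue, mug, plug_tray, tape, square, screwdriver, offcut from where it was at the start of the episode above 0.03 m).
It also fails if it takes over 54 s, if anything falls off the work surface, if the arm or the gripper's body presses on something with over 40 N, if the wrist force passes 120 N, or if a joint passes its speed limit or range.

## Working session

There is one attempt and no reset: what is moved stays moved. The work goes in short steps, Python scripts to look and compute and a tool call to move; the robot and the scene stay as the last step left them, time stands still between calls to the robot, and variables do not carry over. Pictures are saved under pics/ and viewed, at most 10 in all, crops included, and the job is handed in when it is done.

Besides the shell and the picture viewer there is one more tool, called after "Call:" in YAML: its name, and indented under it one key for each argument. drive_tool: Moves the arm, as the interface text tells. Its arguments: {"type":"object","properties":{"motion":{"type":"array"},"grip_force":{"type":"number"}},"required":["motion"]}

```bash
mkdir -p pics; cat > h.py <<'E'
import numpy as np, cv2
from rig import env
def ray(s,px):
    K=s["intrinsics"];T=s["camera_from_world"];R=T[:3,:3];c=-R.T@T[:3,3]
    return c,R.T@np.linalg.inv(K)@np.array([px[0],px[1],1.])
def atz(s,px,z):
    c,d=ray(s,px);return c+d*(z-c[2])/d[2]
def proj(s,p):
    T=s["camera_from_world"];q=s["intrinsics"]@(T[:3,:3]@np.array(p)+T[:3,3]);return q[:2]/q[2]
def save(s,n,sc=1.5):
    f=cv2.cvtColor(s["frame"],cv2.COLOR_RGB2BGR);cv2.imwrite("pics/"+n,cv2.resize(f,None,fx=sc,fy=sc,interpolation=cv2.INTER_CUBIC))
E
python3 - <<'E'
from h import *
Z=dict(rail=0,rail_plug=.027,spare_rail=0,press=0,nest=.057,pad_face=.104,handle_grip=.289,nest_gap=.057,lever=.19,glue=0,mug=0,plug_tray=0,tape=0,square=0,screwdriver=0,offcut=0)
print(env.read_state())
for cam in("scene","side"):
    s=env.snapshot(cam);save(s,cam+"0.png")
    for n,z in Z.items():
        print(cam,n,[(np.round(d["centre"],1).tolist(),round(d["confidence"],2),np.round(atz(s,d["centre"],z)[:2],4).tolist()) for d in env.place_of(n,cam)[:3]])
E
```

```text
{'clock': 0.0, 'joints': array([-1.32805104e+00,  3.42704215e-01,  1.52503728e+00, -6.01923921e-06,
        1.27538855e+00, -1.45980492e-01]), 'joint_velocities': array([-0.00057761, -0.00023689,  0.00111678,  0.00204713, -0.00100377,
        0.00071772]), 'joint_torque': array([-4.34289575e-05, -4.31241953e+01, -2.44223785e+01,  7.17279408e-02,
        5.58560807e-02, -1.12751393e-04]), 'eef_pos': array([ 0.19890775, -0.48541319,  0.2260475 ]), 'tcp_rot': array([-7.67659645e-04,  9.81170462e-01,  1.93142265e-01, -4.00521733e-05]), 'ft_force': array([-0.23719077, -0.50440563,  0.24566863]), 'moment': array([ 0.00899817, -0.00249953,  0.00458596]), 'finger_force': 0.0, 'width': 0.09179773215253817}
scene rail [([263.0, 130.7], 0.66, [0.2568, 0.2659])]
scene rail_plug [([262.8, 117.5], 0.9, [0.2202, 0.3004]), ([309.7, 180.2], 0.59, [0.571, 0.1951])]
scene spare_rail [([322.1, 146.1], 0.57, [0.4842, 0.3778])]
scene press [([258.2, 244.0], 0.56, [0.6129, -0.1119])]
scene nest [([269.5, 223.2], 0.79, [0.6045, -0.0519])]
scene pad_face []
scene handle_grip [([221.5, 203.9], 0.86, [0.5587, 
[... 1144 characters left out ...]
.6], 0.65, [0.5569, -0.2025])]
side nest_gap [([218.1, 214.4], 0.95, [0.5942, -0.0065])]
side lever [([223.3, 136.1], 0.91, [0.6673, -0.1902])]
side glue [([120.4, 295.3], 0.67, [0.7031, 0.2988]), ([285.3, 158.9], 0.45, [0.5466, -0.4302])]
side mug [([140.6, 252.0], 0.69, [0.7431, 0.1596]), ([234.8, 180.3], 0.64, [0.6536, -0.2389]), ([122.0, 294.9], 0.5, [0.7003, 0.2963])]
side plug_tray [([288.4, 158.8], 0.69, [0.5369, -0.4356])]
side tape [([311.6, 180.4], 0.97, [0.4236, -0.3469]), ([228.7, 176.3], 0.2, [0.6816, -0.2505])]
side square [([234.1, 156.2], 0.53, [0.7176, -0.368])]
side screwdriver [([284.0, 248.0], 0.58, [0.3993, -0.0159])]
side offcut [([315.6, 200.3], 0.8, [0.381, -0.2518])]
```

View pics/scene0.png

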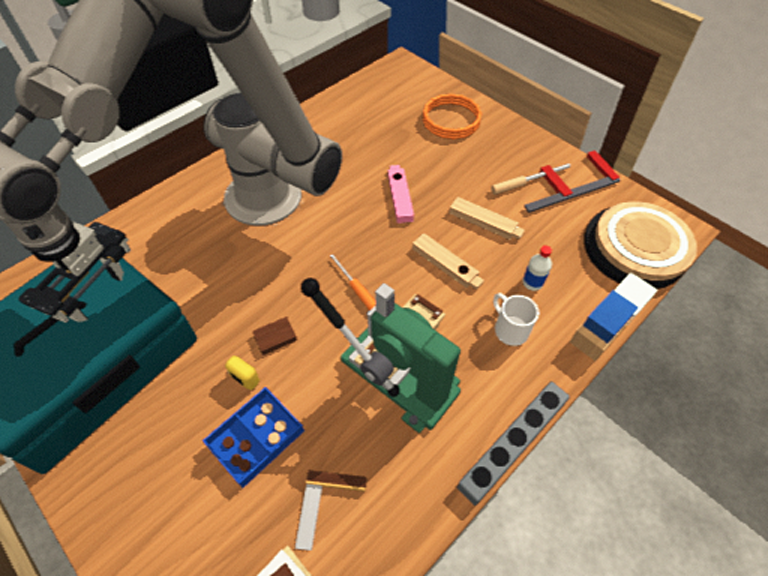

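View pics/side0.png

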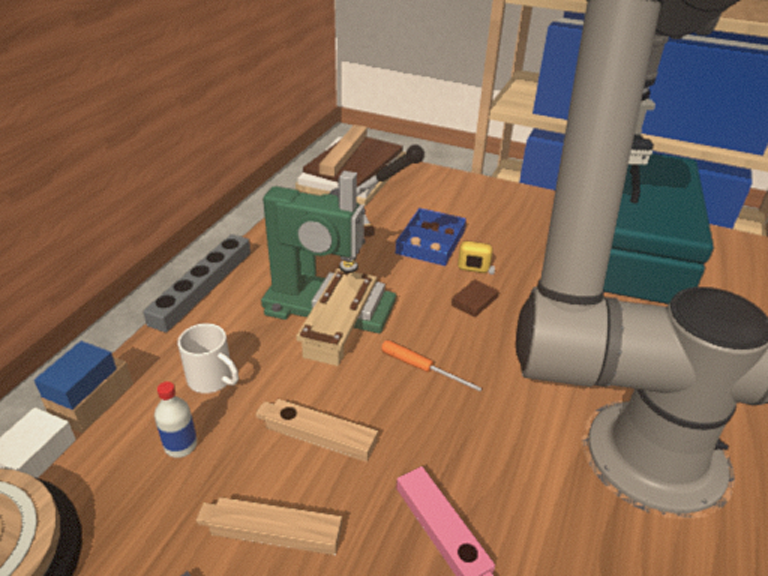

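The scene picture shows the plugged rail at about (450,262) of 768x576, the spare above it at (486,218), a pink look-alike at (400,193) and the press at (410,355). In the side picture the plugged rail is at (318,428) and the nest at (340,310). I'll fit the rail and press poses using both cameras.

```bash
cat >> h.py <<'E'
from scipy.optimize import minimize, least_squares
def boxpts(x0,x1,y0,y1,z0,z1): return np.array([[x,y,z] for x in(x0,x1) for y in(y0,y1) for z in(z0,z1)])
def place(P,p,z=0):
    c,s_=np.cos(p[2]),np.sin(p[2]); return np.c_[p[0]+c*P[:,0]-s_*P[:,1],p[1]+s_*P[:,0]+c*P[:,1],P[:,2]+z]
BAR=boxpts(-.09,.09,-.0225,.0225,0,.027);TEN=boxpts(.09,.112,-.014,.014,.007,.020)
def fitrail(views,p0,z=0):
    def cost(p):
        r=0
        for s,m in views:
            im=np.zeros((384*4,512*4),np.uint8)
            for B in(BAR,TEN):
                q=np.array([proj(s,x) for x in place(B,p,z)])
                cv2.fillConvexPoly(im,cv2.convexHull(((q+.5)*4*16-8).astype(np.int32)),255,shift=4)
            a=cv2.resize(im,(512,384),interpolation=cv2.INTER_AREA)/255.
            r+=np.abs(a-m).sum()/m.sum()
        return r
    best=None
    o=minimize(cost,p0,method="Nelder-Mead",options=dict(initial_simplex=np.array(p0)+np.array([[0,0,0],[.01,0,0],[0,.01,0],[0,0,.1]]),xatol=1e-5,fatol=1e-5))
    return o.x,o.fun
def pp(a): # points in press frame
    return np.array(a)
PRESS=dict(press=[0,0,0],nest=[0,.058,.057],pad_face=[0,0,.104],nest_gap=[0,.103,.057],lever=[.05,-.085,.19],handle_grip=[.05-.15*np.cos(.722),-.085,.289])
def fitpress(obs,p0):
    f=lambda p:np.concatenate([proj(s,place(np.array([PRESS[n]]),p)[0])-c for s,n,c in obs])
    o=least_squares(f,p0,loss="soft_l1",f_scale=1.5); return o.x,f(o.x).reshape(-1,2)
E
python3 - <<'E'
from h import *
V=[];O=[]
for cam in("scene","side"):
    s=env.snapshot(cam)
    for d in env.trace("rail",cam):
        r=d["rect"]; c=[(r[0]+r[2])/2,(r[1]+r[3])/2]; w=atz(s,c,.013)
        print(cam,r,d["confidence"],w[:2])
        if np.hypot(w[0]-.51,w[1]-.187)<.04: V.append((s,d["pixels"].astype(float)));break
    for n in PRESS:
        for d in env.place_of(n,cam)[:1]: O.append((s,n,np.array(d["centre"])))
print(len(V))
for v in V: print(fitrail([v],[.508,.187,.05]))
if V: print(fitrail(V,[.508,.187,.05]))
p,r=fitpress(O,[.606,-.111,.1]);print(p)
for (s,n,c),e in zip(O,r):print(n,e.round(1))
E
```

```text
scene [276.6, 155.1, 320.4, 187.6] 0.93 [0.5088515  0.20487096]
side [173.3, 265.2, 252.4, 307.8] 0.91 [0.50821522 0.19174795]
2
(array([0.5022517 , 0.19189341, 0.02613025]), np.float64(0.1056448666423091))
(array([0.50784905, 0.18812291, 0.03070627]), np.float64(0.1182637057422059))
(array([0.50625603, 0.19029893, 0.02190639]), np.float64(0.24224344369496253))
[ 0.60555922 -0.11256597  0.12162517]
press [-0.9 -1. ]
nest [ 0.2 -2.4]
pad_face [-99.6  38.8]
nest_gap [1.9 1.7]
lever [-1.8 -2.7]
handle_grip [ 2.1 -0.1]
press [0.3 0.6]
nest [0.8 2.2]
pad_face [ 0.5 -2. ]
nest_gap [-0.3 -1.7]
lever [-1.7  0.5]
handle_grip [-1.3 -1.3]
```

Call:
drive_tool:
  motion:
    - [100,11,29.5,4,0.121]
    - [100,11,29.5,4,0.121]
    - [100,11,29.5,4,0.121]
    - [100,11,29.5,4,0.121]
    - [100,11,29.5,4,0.121]
  grip_force: 30

```text
clock: 2.92
eef_pos: [0.2543, -0.3369, 0.2469]
tcp_rot: [0.0, 0.878, 0.479, 0.0]
ft_force: [1.0, -0.9, -0.3]
width: 0.0918
finger_force: 0.0
```

Call:
drive_tool:
  motion:
    - [100,11,29.5,0,0.121]
    - [100,11,29.5,0,0.121]
    - [100,11,29.5,0,0.121]
    - [100,11,29.5,0,0.121]
    - [100,11,29.5,0,0.121]

```text
clock: 3.33
eef_pos: [0.3092, -0.1894, 0.2469]
tcp_rot: [0.0, 0.695, 0.719, 0.0]
ft_force: [0.3, -0.7, 0.1]
width: 0.0916
finger_force: 0.0
```

Call:
drive_tool:
  motion:
    - [100,11,29.5,0,0.121]
    - [100,11,29.5,0,0.121]
    - [100,11,29.5,0,0.121]
    - [100,11,29.5,0,0.121]
    - [100,11,29.5,0,0.121]

```text
clock: 3.75
eef_pos: [0.3643, -0.0418, 0.247]
tcp_rot: [0.0, 0.449, 0.893, 0.0]
ft_force: [0.9, -0.6, 0.1]
width: 0.0917
finger_force: 0.0
```

Call:
drive_tool:
  motion:
    - [100,11,29.5,0,0.121]
    - [100,11,29.5,0,0.121]
    - [100,11,29.5,0,0.121]
    - [100,11,29.5,0,0.121]
    - [100,11,29.5,0,0.121]

```text
clock: 4.17
eef_pos: [0.4193, 0.1059, 0.2469]
tcp_rot: [0.0, 0.163, 0.987, 0.0]
ft_force: [0.3, -1.4, -0.4]
width: 0.092
finger_force: 0.0
```

Call:
drive_tool:
  motion:
    - [100,13,28,0,0.121]
    - [100,13,28,0,0.121]
    - [100,13,28,0,0.121]
    - [100,0,0,0,0]
    - [100,0,0,0,0]

```text
clock: 4.58
eef_pos: [0.4581, 0.1893, 0.2463]
tcp_rot: [-0.0, -0.016, 1.0, -0.0]
ft_force: [-1.2, -0.4, 0.4]
width: 0.0917
finger_force: 0.0
```

```bash
python3 - <<'E'
from h import *
st=env.read_state();print(st["eef_pos"],st["tcp_rot"],st["joints"])
s=env.snapshot("wrist");save(s,"w1.png")
for d in env.trace("rail","wrist"):
    r=d["rect"];w=atz(s,[(r[0]+r[2])/2,(r[1]+r[3])/2],.013);print(r,d["confidence"],w[:2], fitrail([(s,d["pixels"].astype(float))],[.507,.19,.025]))
for d in env.place_of("rail_plug","wrist"): print(d, atz(s,d["centre"],.027))
E
```

```text
[0.45807294 0.18926168 0.24625545] [-3.83778913e-04 -1.60195957e-02  9.99871600e-01 -9.54832171e-05] [ 2.37055354e-01  2.73024062e-01  1.56762328e+00 -1.87146575e-05
  1.30173606e+00 -1.36577656e+00]
[232.3, 133.1, 272.5, 270.0] 0.85 [0.49960978 0.19131761] (array([0.50766206, 0.19175064, 0.04651113]), np.float64(0.1563011134101882))
[267.9, 1.1, 359.2, 80.6] 0.71 [0.31687583 0.25143513] (array([ 0.96029218,  0.06798354, -0.82355967]), np.float64(1.0))
{'centre': [253.3, 256.0], 'confidence': 0.67} [0.56565476 0.19461023 0.027     ]
```

View pics/w1.png

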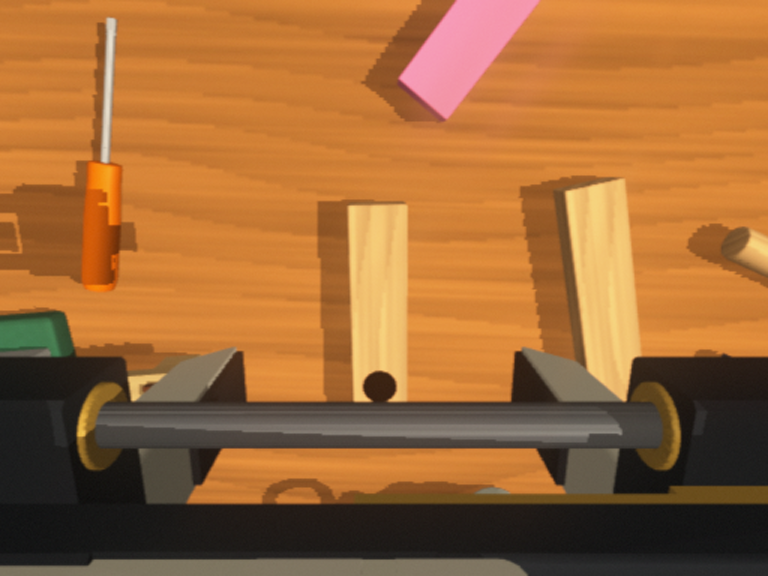

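```bash
python3 - <<'E'
from h import *
s=env.snapshot("wrist")
m=max(env.trace("rail","wrist"),key=lambda d:d["rect"][3])["pixels"].astype(np.uint8)
# top face edge lines from thresholded mask: back-project the mask's contour at z=.027
ys=np.arange(150,250,4)
for z in(.027,.0):
  L=[];R=[]
  for y in ys:
    x=np.where(m[y])[0];L.append(atz(s,[x.min(),y],z)[:2]);R.append(atz(s,[x.max(),y],z)[:2])
  for A in(L,R):
    A=np.array(A);k=np.polyfit(A[:,0]-.507,A[:,1],1);print(z,k)
print("cam",ray(s,[256,192])[0])
E
```

```text
0.027 [0.05477134 0.17018109]
0.027 [0.04848218 0.21293754]
0.0 [0.05477134 0.16856434]
0.0 [0.04848218 0.21442278]
cam [0.38681318 0.18627684 0.40573523]
```

The wrist view shows the plain near end of the rail at (378,203) and the plug at (379,386), between the open fingers, with the spare about 115 mm to the side. I'll put the rail origin at (0.507, 0.1915), yaw 0.05, and grasp 45 mm behind that.

Call:
drive_tool:
  motion:
    - [100,4,0,-40,0.02]
    - [100,0,0,-40,0]
    - [100,0,0,-40,0]
    - [100,0,0,-40,0]
    - [100,0,0,-40,0]

```text
clock: 5.25
eef_pos: [0.4621, 0.1873, 0.0458]
tcp_rot: [0.001, -0.024, 1.0, 0.0]
ft_force: [0.8, -0.7, 0.0]
width: 0.0914
finger_force: 0.0
```

Call:
drive_tool:
  motion:
    - [100,0,0,-30,0]
    - [100,0,0,-10,0]
    - [100,0,0,0,0]
    - [45,0,0,0,0]
    - [40,0,0,0,0]

```text
clock: 5.67
eef_pos: [0.4636, 0.1883, 0.0087]
tcp_rot: [0.002, -0.025, 1.0, 0.0]
ft_force: [0.5, 0.3, 1.0]
width: 0.0826
finger_force: 0.0
```

Call:
drive_tool:
  motion:
    - [40,0,0,0,0]
    - [35,0,0,0,0]
    - [30,0,0,0,0]
    - [30,0,0,0,0]

```text
clock: 6.0
eef_pos: [0.4624, 0.1883, 0.0075]
tcp_rot: [0.001, -0.025, 1.0, 0.0]
ft_force: [0.0, 0.7, 0.8]
width: 0.0564
finger_force: 0.0
```

Call:
drive_tool:
  motion:
    - [30,0,0,0,0]
    - [30,0,0,0,0]
    - [30,0,0,0,0]
    - [30,0,0,0,0]
    - [30,0,0,0,0]

```text
clock: 6.42
eef_pos: [0.4621, 0.1882, 0.0069]
tcp_rot: [0.0, -0.025, 1.0, 0.0]
ft_force: [-0.6, 0.2, 4.3]
width: 0.0449
finger_force: 30.0
```

```bash
cat >> h.py <<'E'
def loop(s,im,P,p,x0,y0,k,col):
    q=np.array([proj(s,x) for x in place(np.array(P),p)]);q=((q+.5-[x0,y0])*k*8).astype(np.int32)
    cv2.polylines(im,[q.reshape(-1,1,2)],True,col,1,cv2.LINE_AA,shift=3)
def over(s,p,x0,y0,w,h,k):
    f=cv2.cvtColor(s["frame"],cv2.COLOR_RGB2BGR)[y0:y0+h,x0:x0+w];im=cv2.resize(f,None,fx=k,fy=k,interpolation=cv2.INTER_CUBIC)
    r=lambda a,b,c,d,z:[[a,c,z],[b,c,z],[b,d,z],[a,d,z]]
    loop(s,im,r(-.024,.024,-.032,.151,.064),p,x0,y0,k,(0,255,255))
    loop(s,im,r(-.022,.135,-.028,.028,.240),p,x0,y0,k,(255,0,255))
    loop(s,im,[[.05,-.085,.19],PRESS["handle_grip"]],p,x0,y0,k,(255,255,0))
    return im
E
python3 - <<'E'
from h import *
p=[.6056,-.1126,.12]
a=over(env.snapshot("scene"),p,190,170,130,140,4.2);b=over(env.snapshot("side"),p,165,90,130,160,3.675)
a=a[:588];b=b[:588]
h=min(len(a),len(b));im=np.hstack([cv2.resize(a,(400,int(len(a)*400/a.shape[1]))),cv2.resize(b,(400,int(len(b)*400/b.shape[1])))[:int(len(a)*400/a.shape[1])]])
cv2.imwrite("pics/ov.png",im);print(im.shape)
E
```

```text
(430, 800, 3)
```

View pics/ov.png

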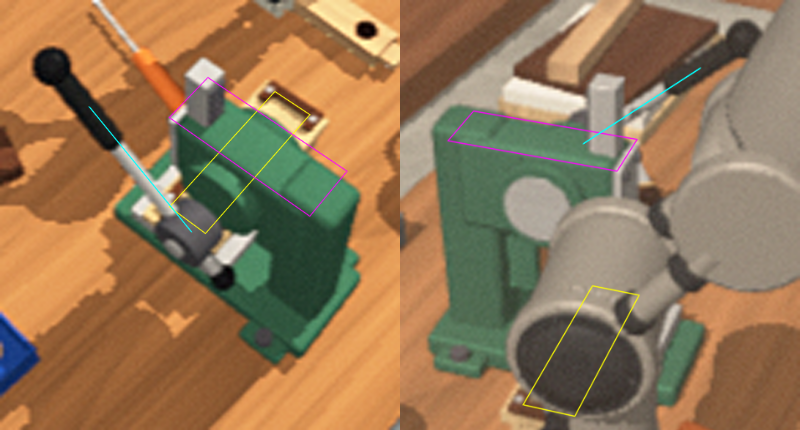

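```bash
cat >> h.py <<'E'
def old(cam,f):
    s=dict(env.snapshot(cam));s["frame"]=cv2.cvtColor(cv2.resize(cv2.imread("pics/"+f),(512,384),interpolation=cv2.INTER_AREA),cv2.COLOR_BGR2RGB);return s
E
python3 - <<'E'
from h import *
s=old("side","side0.png")
im=over(s,[.6056,-.1126,.12],170,110,110,135,4.4)
f=cv2.cvtColor(s["frame"],cv2.COLOR_RGB2BGR)[175:245,195:265]
b=cv2.resize(f,None,fx=4.4,fy=594/70,interpolation=cv2.INTER_CUBIC)
cv2.imwrite("pics/ov2.png",np.hstack([im,b])[:594]);print(im.shape,b.shape)
E
```

```text
(594, 484, 3) (594, 308, 3)
```

View pics/ov2.png

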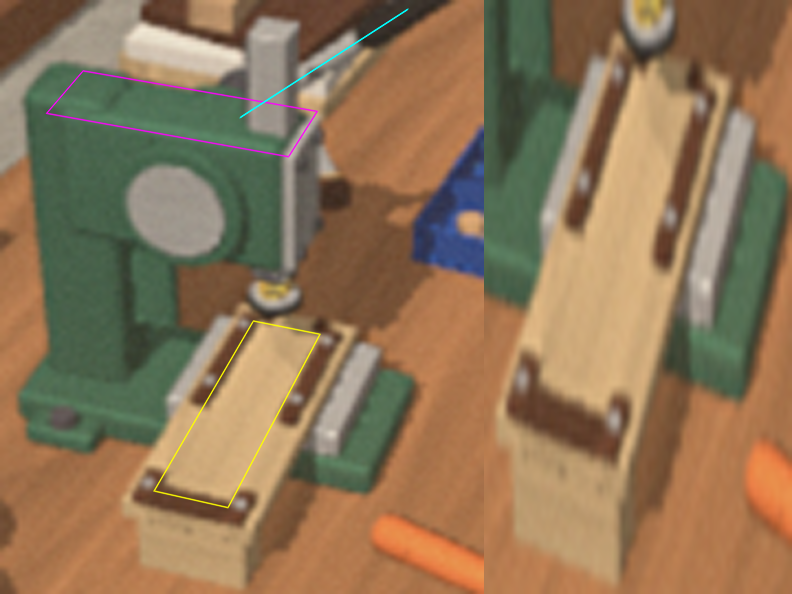

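```bash
python3 - <<'E'
from h import *
p=[.6056,-.1126,.12]
s=old("side","side0.png");g=s["frame"].astype(np.float32).mean(2)
def val(P):
    q=np.array([proj(s,x) for x in place(np.array(P),p)],np.float32);return cv2.remap(g,q[:,:1],q[:,1:],cv2.INTER_LINEAR)[:,0]
ys=np.arange(.125,.180,.003)
print("near end, z=.064");print((ys*1000).round())
for x in(-.012,-.006,0,.006,.012): print(x,val([[x,y,.064] for y in ys]).round())
xs=np.arange(-.045,.046,.003);print("across");print((xs*1000).round())
for y in(.0,.02,.04,.05): print(y,val([[x,y,.064] for x in xs]).round())
for y in(.08,.1,.12): print(y,"floor",val([[x,y,.057] for x in xs]).round())
E
```

```text
near end, z=.064
[125. 128. 131. 134. 137. 140. 143. 146. 149. 152. 155. 158. 161. 164.
 167. 170. 173. 176. 179.]
-0.012 [170. 169. 169. 170. 172. 172. 159. 117.  82.  67.  70.  68.  66.  79.
 120. 144. 153. 147. 145.]
-0.006 [163. 164. 164. 165. 169. 166. 142. 105.  76.  69.  70.  71.  71.  90.
 117. 142. 142. 139. 144.]
0 [167. 165. 164. 164. 167. 166. 155. 114.  84.  69.  70.  68.  70.  82.
 118. 138. 144. 141. 145.]
0.006 [168. 166. 164. 166. 169. 166. 144. 110.  76.  69.  68.  67.  67.  90.
 118. 137. 141. 145. 149.]
0.012 [165. 165. 165. 166. 166. 161. 143. 103.  78.  69.  71.  69.  70.  80.
 118. 139. 147. 144. 148.]
across
[-45. -42. -39. -36. -33. -30. -27. -24. -21. -18. -15. -12.  -9.  -6.
  -3.   0.   3.   6.   9.  12.  15.  18.  21.  24.  27.  30.  33.  36.
  39.  42.  45.]
0.0 [140. 143. 103.  76.  72.  73.  95. 137. 161. 162. 159. 159. 159. 162.
 167. 173. 174. 173. 175. 179. 181. 151. 102.  75.  71.  77. 108. 150.
 167. 169. 163.]
0.02 [138. 141. 104.  75.  72.  78. 106. 153. 174. 173. 174. 174. 170. 168.
 169. 172. 172. 172. 174. 177. 182. 156. 102.  70.  70.  73. 1
[... 162 characters left out ...]
 135. 147.
 165. 171. 169.]
0.05 [139. 155. 119.  80.  71.  72.  90. 140. 171. 175. 174. 173. 171. 169.
 170. 172. 172. 170. 172. 176. 176. 147.  96.  69.  69.  75.  97. 138.
 165. 172. 168.]
0.08 floor [102. 144. 169. 169. 162. 163. 167. 173. 175. 175. 173. 173. 171. 170.
 166. 167. 169. 171. 171. 171. 170. 168. 167. 168. 170. 171. 167. 171.
 170. 142. 102.]
0.1 floor [103. 145. 169. 169. 164. 164. 168. 171. 174. 173. 173. 173. 172. 168.
 165. 166. 167. 168. 167. 167. 168. 165. 162. 162. 166. 170. 172. 175.
 171. 132.  92.]
0.12 floor [109. 144. 165. 168. 165. 163. 166. 173. 175. 174. 171. 169. 169. 167.
 163. 164. 166. 167. 166. 164. 165. 163. 159. 159. 165. 175. 177. 176.
 171. 154. 134.]
```

The overlay matches the nest across its width (edges about ±43 mm). The rim at the near end shows it lies about 3.5 mm further towards the press's -y. I'll lift, turn by -1.5 rad and go to the waiting point.

Call:
drive_tool:
  motion:
    - [30,0,0,30,0]
    - [30,0,0,40,0]
    - [30,0,0,40,-0.1]
    - [30,0,0,40,-0.12]
    - [30,14,-8,0,-0.12]

```text
clock: 7.03
eef_pos: [0.4778, 0.1819, 0.1638]
tcp_rot: [0.005, 0.146, 0.989, 0.002]
ft_force: [1.4, 0.9, -2.2]
width: 0.0446
finger_force: 30.0
```

Call:
drive_tool:
  motion:
    - [30,14,-8,0,-0.12]
    - [30,14,-8,0,-0.12]
    - [30,14,-8,0,-0.12]
    - [30,14,-8,0,-0.12]
    - [30,14,-8,0,-0.12]

```text
clock: 7.45
eef_pos: [0.5462, 0.1396, 0.1559]
tcp_rot: [-0.001, 0.433, 0.901, -0.0]
ft_force: [0.2, 0.3, -1.9]
width: 0.0446
finger_force: 30.0
```

Call:
drive_tool:
  motion:
    - [30,14,-8,0,-0.12]
    - [30,14,-7,0,-0.12]
    - [30,2,0,-20,-0.12]
    - [30,0,0,-30,-0.08]
    - [30,0,0,-30,0]

```text
clock: 7.87
eef_pos: [0.5764, 0.1248, 0.0757]
tcp_rot: [0.0, 0.619, 0.785, 0.0]
ft_force: [-0.0, 0.0, -2.3]
width: 0.0446
finger_force: 30.0
```

Call:
drive_tool:
  motion:
    - [30,0,0,0,0]
    - [30,0,0,0,0]

```text
clock: 8.03
eef_pos: [0.5748, 0.125, 0.0753]
tcp_rot: [-0.002, 0.617, 0.787, -0.002]
ft_force: [0.9, 0.2, -1.4]
width: 0.0448
finger_force: 30.0
```

```bash
python3 - <<'E'
from h import *
p=[.6053,-.1162,.12]
st=env.read_state();print(st["eef_pos"],st["tcp_rot"],st["width"],st["joints"])
q=st["tcp_rot"];yaw=2*np.arctan2(q[2],q[1]);print("yaw",yaw)
ry=yaw-np.pi; e=st["eef_pos"]; z=e[2]-.007
g=[e[0]+.045*np.cos(ry),e[1]+.045*np.sin(ry),ry];print("guess",g)
ims=[]
for cam in("scene","side"):
    s=env.snapshot(cam)
    D=env.trace("rail",cam)
    for d in D:
        r=d["rect"];c=[(r[0]+r[2])/2,(r[1]+r[3])/2];w=atz(s,c,z);print(cam,r,d["confidence"],w[:2])
        if np.hypot(*(w[:2]-g[:2]))<.06: print(fitrail([(s,d["pixels"].astype(float))],g,z))
    c=proj(s,[.59,.03,.08]).astype(int);ims.append(over(s,p,c[0]-50,c[1]-75,100,150,3.9))
cv2.imwrite("pics/app.png",np.hstack(ims))
E
```

```text
[0.57480945 0.12501757 0.07528481] [-0.00164027  0.6168206   0.7871006  -0.00151779] 0.044790104886787724 [ 8.39086649e-02  6.10887746e-01  1.53056371e+00  1.04467535e-05
  1.00461073e+00 -1.57495552e-01]
yaw 1.812194919872658
guess [np.float64(0.5855671864536139), np.float64(0.08132235978505763), np.float64(-1.3293977337171352)]
scene [258.5, 108.5, 271.9, 147.3] 0.73 [0.29722367 0.23604963]
scene [275.2, 172.3, 305.8, 213.4] 0.61 [0.57580084 0.08029078]
(array([ 0.58376006,  0.08297757, -1.29865168]), np.float64(0.352061509535321))
scene [134.3, 261.2, 198.7, 326.6] 0.51 [ 0.56333163 -0.43496057]
side [187.7, 219.6, 210.3, 256.5] 0.94 [0.59025734 0.10725868]
(array([ 0.60590506,  0.08405785, -1.03395359]), np.float64(1.113894324853229))
side [264.5, 308.9, 330.3, 383.6] 0.82 [0.26165232 0.29461607]
```

View pics/app.png

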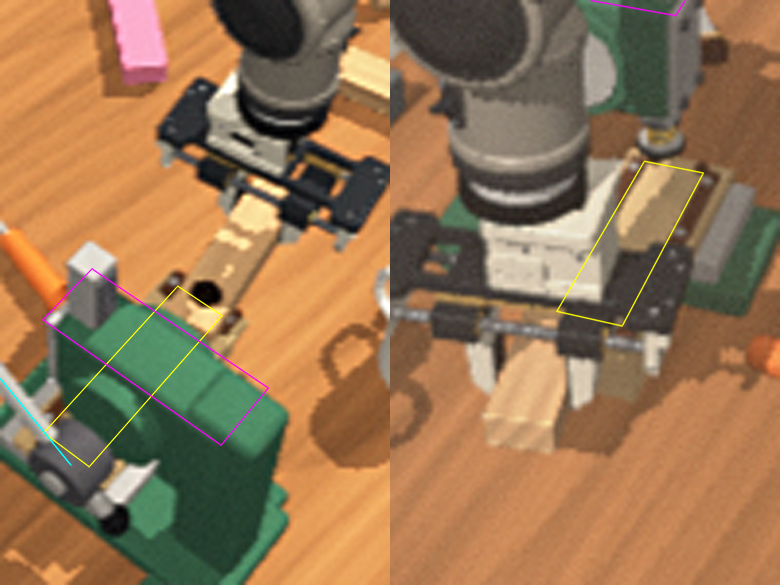

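The picture shows the rail held tenon-first towards the press, with the plug near (205,292) in the left crop. The yaw is 0.12 short, so I'll correct that and measure the rail's tail in the same camera as the nest.

Call:
drive_tool:
  motion:
    - [30,1,0,1,-0.06]
    - [30,0,0,0,-0.06]
    - [30,0,0,0,0]
    - [30,0,0,0,0]
    - [30,0,0,0,0]

```text
clock: 8.65
eef_pos: [0.5774, 0.1252, 0.0786]
tcp_rot: [0.0, 0.662, 0.749, 0.0]
ft_force: [-0.5, -0.1, -1.6]
width: 0.0447
finger_force: 30.0
```

```bash
python3 - <<'E'
from h import *
st=env.read_state();q=st["tcp_rot"];e=st["eef_pos"];yaw=2*np.arctan2(q[2],q[1])-np.pi
print(e,yaw)
z=e[2]-.007;g=[e[0]+.045*np.cos(yaw),e[1]+.045*np.sin(yaw),yaw]
s=env.snapshot("side");gr=s["frame"].astype(np.float32)
def val(P):
    Q=np.array([proj(s,x) for x in place(np.array(P),g,z)],np.float32);return cv2.remap(gr,Q[:,:1],Q[:,1:],cv2.INTER_LINEAR)[:,0]
xs=-np.arange(.066,.112,.002);print((xs*1000).round())
for y in(-.012,0,.012): print(y,val([[x,y,.027] for x in xs])[:,[0,2]].round().T.tolist())
ys=np.arange(-.034,.036,.002);print((ys*1000).round())
for x in(-.08,-.085): print(x,val([[x,y,.027] for y in ys])[:,[0,2]].round().T.tolist())
sc=env.snapshot("scene");
for d in env.place_of("rail_plug","scene"): print(d["confidence"],atz(sc,d["centre"],z+.027), "pred",place(np.array([[.058,0,.027]]),g,z))
E
```

```text
[0.5773705  0.12524654 0.07855085] -1.4479443896443935
[ -66.  -68.  -70.  -72.  -74.  -76.  -78.  -80.  -82.  -84.  -86.  -88.
  -90.  -92.  -94.  -96.  -98. -100. -102. -104. -106. -108. -110.]
-0.012 [[221.0, 220.0, 220.0, 221.0, 222.0, 221.0, 220.0, 219.0, 221.0, 222.0, 225.0, 220.0, 209.0, 205.0, 202.0, 206.0, 208.0, 211.0, 211.0, 211.0, 213.0, 211.0, 195.0], [125.0, 123.0, 122.0, 123.0, 124.0, 124.0, 124.0, 122.0, 125.0, 127.0, 128.0, 125.0, 117.0, 114.0, 113.0, 115.0, 116.0, 118.0, 117.0, 118.0, 119.0, 115.0, 101.0]]
0 [[233.0, 234.0, 233.0, 234.0, 234.0, 235.0, 235.0, 235.0, 234.0, 235.0, 238.0, 236.0, 227.0, 220.0, 216.0, 215.0, 213.0, 212.0, 208.0, 203.0, 202.0, 200.0, 188.0], [136.0, 136.0, 136.0, 137.0, 138.0, 139.0, 139.0, 139.0, 138.0, 138.0, 145.0, 143.0, 133.0, 126.0, 120.0, 120.0, 119.0, 118.0, 116.0, 114.0, 114.0, 114.0, 98.0]]
0.012 [[226.0, 225.0, 224.0, 224.0, 224.0, 223.0, 223.0, 222.0, 222.0, 224.0, 228.0, 226.0, 215.0, 206.0, 197.0, 196.0, 195.0, 194.0, 192.0, 193.0, 195.0, 199.0, 199.0], [130.0, 129.0, 128.0, 126.0, 125.0, 126.0, 127.0, 126.0, 125.0, 127.0, 1
[... 875 characters left out ...]
, 236.0, 236.0, 236.0, 231.0, 224.0, 220.0, 224.0, 226.0, 229.0, 232.0, 229.0, 220.0, 208.0, 201.0, 206.0, 208.0, 206.0, 202.0, 194.0], [69.0, 72.0, 71.0, 67.0, 76.0, 102.0, 128.0, 142.0, 142.0, 134.0, 129.0, 127.0, 127.0, 127.0, 131.0, 136.0, 140.0, 141.0, 141.0, 135.0, 129.0, 124.0, 129.0, 130.0, 132.0, 133.0, 130.0, 118.0, 101.0, 90.0, 93.0, 96.0, 94.0, 91.0, 89.0]]
0.8 [0.59810221 0.01302643 0.09855085] pred [[0.58999244 0.02302283 0.09855085]]
0.79 [0.2661139  0.24898613 0.09855085] pred [[0.58999244 0.02302283 0.09855085]]
0.71 [ 0.60830126 -0.04040731  0.09855085] pred [[0.58999244 0.02302283 0.09855085]]
0.4 [0.5886865  0.07602289 0.09855085] pred [[0.58999244 0.02302283 0.09855085]]
```

Call:
drive_tool:
  motion:
    - [30,3.6,-28,-2,0]
    - [30,3.5,-28,0,0]
    - [30,3.5,-28,0,0]
    - [30,3.5,-28,0,0]
    - [30,3.5,-27.4,0,0]

```text
clock: 9.22
eef_pos: [0.5946, -0.0155, 0.0758]
tcp_rot: [0.0, 0.663, 0.749, 0.0]
ft_force: [0.4, -1.2, -1.0]
width: 0.0449
finger_force: 30.0
```

Call:
drive_tool:
  motion:
    - [30,0,0,0,0]
    - [30,0,0,0,0]
    - [30,0,0,0,0]

```text
clock: 9.47
eef_pos: [0.5944, -0.014, 0.0756]
tcp_rot: [-0.0, 0.663, 0.748, 0.0]
ft_force: [0.1, -0.4, -1.8]
width: 0.045
finger_force: 30.0
```

```bash
cat > m.py <<'E'
from h import *
st=env.read_state();q=st["tcp_rot"];e=st["eef_pos"];yaw=2*np.arctan2(q[2],q[1])-np.pi
print(e,yaw,st["ft_force"])
s=env.snapshot("side")
p=[.6073,-.1165,.12]
k=5.9;f=cv2.cvtColor(s["frame"],cv2.COLOR_RGB2BGR)[150:250,180:280]
im=cv2.resize(f,None,fx=k,fy=k,interpolation=cv2.INTER_CUBIC)
import sys;cv2.imwrite("pics/"+sys.argv[1],im)
E
python3 m.py in1.png
```

```text
[ 0.59441771 -0.01398522  0.07561049] -1.4500002699416539 [ 0.11682684 -0.3542875  -1.78639653]
```

View pics/in1.png

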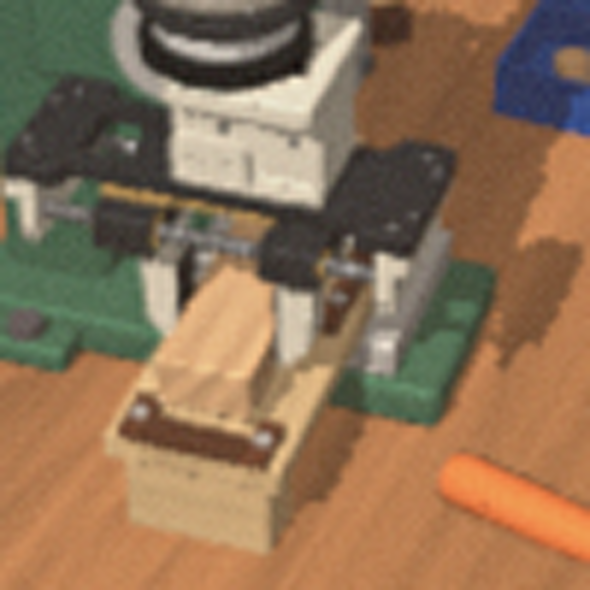

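The rail is over the pocket, centred between the rims, with its tail (205,405) just in front of the near rim (200,430). I'll lower gently.

Call:
drive_tool:
  motion:
    - [30,0,0,-3,0]
    - [30,0,0,-2,0]
    - [30,0,0,-2,0]
    - [30,0,0,0,0]

```text
clock: 9.85
eef_pos: [0.5941, -0.0136, 0.0681]
tcp_rot: [-0.001, 0.663, 0.749, -0.0]
ft_force: [-0.6, 0.1, -2.5]
width: 0.0449
finger_force: 30.0
```

Call:
drive_tool:
  motion:
    - [30,0,0,-2,0]
    - [30,0,0,0,0]

```text
clock: 10.02
eef_pos: [0.5943, -0.014, 0.0663]
tcp_rot: [-0.0, 0.663, 0.749, -0.0]
ft_force: [0.3, 0.6, -2.1]
width: 0.0448
finger_force: 30.0
```

Call:
drive_tool:
  motion:
    - [30,0,0,-2,0]
    - [30,0,0,-1,0]
    - [30,0,0,0,0]

```text
clock: 10.27
eef_pos: [0.5946, -0.0144, 0.0641]
tcp_rot: [0.0, 0.663, 0.749, -0.0]
ft_force: [-2.3, -1.0, 2.8]
width: 0.0448
finger_force: 30.0
```

```bash
python3 m.py in2.png
```

```text
[ 0.59458194 -0.01437119  0.06409364] -1.4497775591442428 [-2.33841854 -1.04743217  2.75237072]
```

View pics/in2.png

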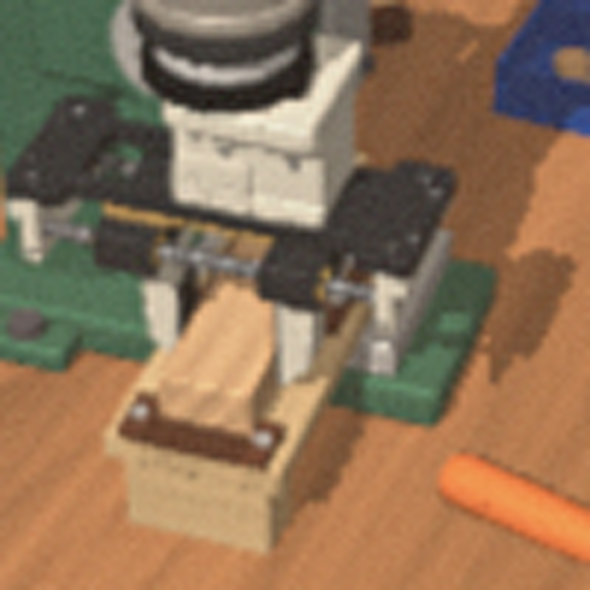

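The rail is down inside the rim, with its tail against the near rim at (200,400). I'll release and go straight up.

Call:
drive_tool:
  motion:
    - [70,0,0,0,0]
    - [70,0,0,0,0]
    - [70,0,0,0,0]
    - [70,0,0,0,0]
    - [70,0,0,10,0]

```text
clock: 10.73
eef_pos: [0.5935, -0.0141, 0.0723]
tcp_rot: [-0.001, 0.663, 0.749, -0.001]
ft_force: [-0.4, 0.2, -1.7]
width: 0.0639
finger_force: 0.0
```

Call:
drive_tool:
  motion:
    - [70,0,0,20,0]
    - [70,0,0,40,0]
    - [70,0,0,40,0]
    - [70,0,0,40,0]
    - [70,0,0,40,0]

```text
clock: 11.15
eef_pos: [0.5943, -0.0141, 0.2566]
tcp_rot: [0.0, 0.663, 0.749, 0.0]
ft_force: [0.3, -0.8, -0.4]
width: 0.0641
finger_force: 0.0
```

Call:
drive_tool:
  motion:
    - [70,0,0,40,0.12]
    - [70,0,0,40,0.12]
    - [70,0,0,40,0.12]
    - [70,0,0,10,0.12]
    - [70,0,0,0,0.12]

```text
clock: 11.57
eef_pos: [0.5953, -0.0143, 0.3895]
tcp_rot: [0.005, 0.409, 0.912, 0.001]
ft_force: [0.1, 0.3, -0.4]
width: 0.064
finger_force: 0.0
```

```bash
python3 - <<'E'
from h import *
st=env.read_state();print(st["eef_pos"],st["joints"],st["ft_force"])
for cam in("side","scene"):
    s=env.snapshot(cam)
    for d in env.trace("rail",cam):
        r=d["rect"];w=atz(s,[(r[0]+r[2])/2,(r[1]+r[3])/2],.08);print(cam,r,d["confidence"],w[:2])
    for n,z in(("nest",.057),("rail_plug",.084),("rail",.057),("handle_grip",.289),("lever",.19)):
        print(n,[(round(d["confidence"],2),atz(s,d["centre"],z)[:2].round(4)) for d in env.place_of(n,cam)])
f=cv2.cvtColor(env.snapshot("side")["frame"],cv2.COLOR_RGB2BGR)[150:250,180:280]
cv2.imwrite("pics/in3.png",cv2.resize(f,None,fx=5.9,fy=5.9,interpolation=cv2.INTER_CUBIC))
E
```

```text
[ 0.59534002 -0.01426575  0.38950926] [-1.52654575e-01  4.18475168e-01  9.72466371e-01  9.23825007e-05
  1.74094413e+00 -8.79738551e-01] [ 0.07150856  0.32593803 -0.44931024]
side [263.7, 310.5, 331.6, 381.5] 0.65 [0.25996312 0.30126963]
side [208.5, 175.3, 242.4, 225.2] 0.55 [ 0.59049904 -0.04550411]
nest [(0.65, array([ 0.7122, -0.614 ])), (0.6, array([ 0.596 , -0.0638]))]
rail_plug [(0.77, array([ 0.601 , -0.1118])), (0.66, array([0.2211, 0.3417])), (0.43, array([ 0.6271, -0.1494]))]
rail [(0.75, array([0.2717, 0.2989])), (0.72, array([ 0.6017, -0.0586])), (0.64, array([ 0.5993, -0.0647]))]
handle_grip [(0.66, array([ 0.5425, -0.194 ]))]
lever [(0.96, array([ 0.6728, -0.1939])), (0.25, array([0.5204, 0.1226]))]
scene [247.0, 200.8, 290.0, 232.7] 0.62 [ 0.59374504 -0.04678493]
scene [201.8, 186.3, 266.0, 265.7] 0.47 [ 0.54023596 -0.15067547]
nest []
rail_plug []
rail [(0.43, array([0.2898, 0.2433]))]
handle_grip [(0.61, array([ 0.5624, -0.2058]))]
lever [(0.72, array([ 0.6667, -0.1956])), (0.47, array([0.5721, 0.2252]))]
```

View pics/in3.png

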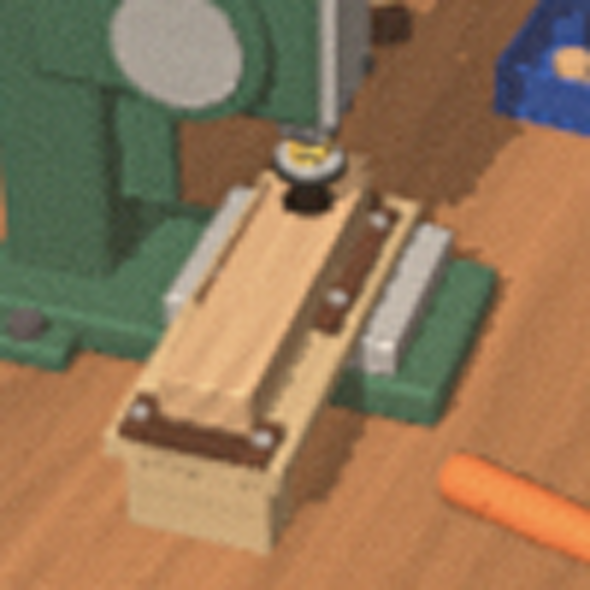

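The rail sits flat inside the rims, with the plug right under the pad at (308,195), and is let go of. On to the lever.

Call:
drive_tool:
  motion:
    - [70,-4,-24,0,0.121]
    - [70,-4,-24,0,0.121]
    - [70,-4,-24,0,0.121]
    - [70,-4,-24,0,0.121]
    - [70,-4,-24,0,0.121]

```text
clock: 12.73
eef_pos: [0.5743, -0.1352, 0.3838]
tcp_rot: [0.0, 0.119, 0.993, 0.0]
ft_force: [0.2, 0.1, -0.2]
width: 0.0642
finger_force: 0.0
```

Call:
drive_tool:
  motion:
    - [70,-4,-24,0,0.121]
    - [70,-4,-24,0,0.121]
    - [70,-5,-25,0,0.121]
    - [70,0,0,0,0]
    - [70,0,0,0,0]

```text
clock: 13.15
eef_pos: [0.5613, -0.2084, 0.3834]
tcp_rot: [-0.0, -0.057, 0.998, 0.0]
ft_force: [0.1, 0.8, 0.6]
width: 0.0643
finger_force: 0.0
```

```bash
python3 - <<'E'
from h import *
st=env.read_state();q=st["tcp_rot"];print(st["eef_pos"],2*np.arctan2(q[2],q[1])-np.pi,st["joints"],st["ft_force"])
s=env.snapshot("wrist");save(s,"w2.png")
for n in("handle_grip","lever"): print(n,[(round(d["confidence"],2),d["centre"],atz(s,d["centre"],.289)[:2].round(4)) for d in env.place_of(n,"wrist")])
p=[.607,-.1165,.12];a=.722
for r in(.1,.14,.15,.197): P=place(np.array([[.05-r*np.cos(a),-.085,.19+r*np.sin(a)]]),p)[0];print(r,P,proj(s,P)*1.5)
E
```

```text
[ 0.56129807 -0.20840859  0.38341764] 0.11449886040173407 [-4.83561187e-01  4.32277021e-01  9.67027419e-01  1.71191022e-04
  1.74290269e+00 -2.16882711e+00] [0.08073846 0.80218315 0.61755869]
handle_grip [(0.66, [249.1, 190.3], array([ 0.5543, -0.2111]))]
lever [(0.61, [249.0, 261.4], array([ 0.615 , -0.2043]))]
0.1 [ 0.59230713 -0.20388735  0.2560887 ] [378.86045384 333.93852773]
0.14 [ 0.56250359 -0.20748104  0.28252417] [378.63547267 297.93190055]
0.15 [ 0.5550527  -0.20837946  0.28913304] [378.57021785 287.48833379]
0.197 [ 0.52003355 -0.21260205  0.32019473] [378.19758699 227.85142981]
```

View pics/w2.png

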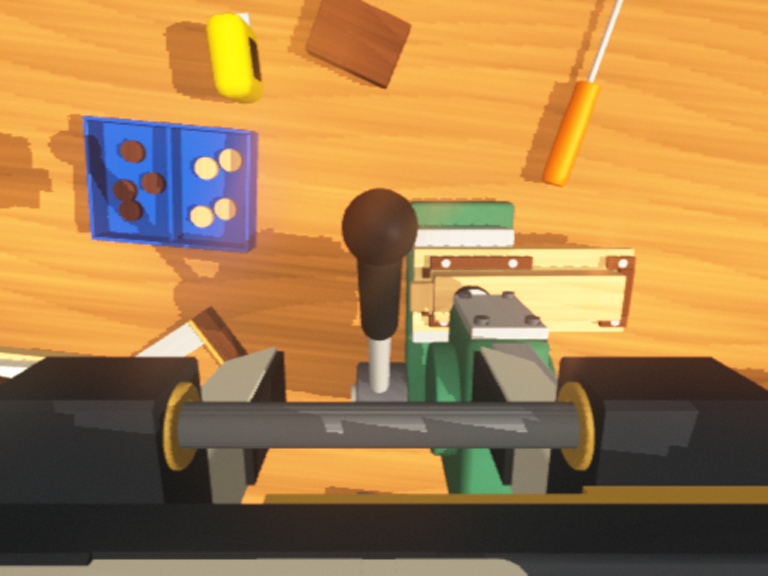

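The wrist view shows the ball at (380,227) and the grip at (378,290), midway between the fingers and matching the prediction. The pose model holds, so I'll descend around the grip.

Call:
drive_tool:
  motion:
    - [50,3,1,-30,0.005]
    - [50,0,0,-30,0]
    - [50,0,0,-30,0]
    - [50,0,0,-15,0]
    - [50,0,0,-5,0]

```text
clock: 13.72
eef_pos: [0.5638, -0.2044, 0.2706]
tcp_rot: [-0.002, -0.062, 0.998, 0.002]
ft_force: [0.0, 0.4, 0.3]
width: 0.0464
finger_force: 0.0
```

Call:
drive_tool:
  motion:
    - [20,0,0,0,0]
    - [15,0,0,0,0]
    - [15,0,0,0,0]
    - [15,0,0,0,0]
    - [15,0,0,0,0]
  grip_force: 30

```text
clock: 14.13
eef_pos: [0.5654, -0.2074, 0.2754]
tcp_rot: [0.002, -0.061, 0.998, -0.002]
ft_force: [1.1, -4.9, 2.2]
width: 0.0212
finger_force: 30.0
```

Call:
drive_tool:
  motion:
    - [15,-5,-0.6,-6.5,0]
    - [15,-5,-0.6,-6.5,0]
    - [15,-4.2,-0.5,-7,0]
    - [15,-4.2,-0.5,-7,0]

```text
clock: 14.47
eef_pos: [0.5475, -0.2095, 0.2496]
tcp_rot: [0.003, -0.061, 0.998, -0.002]
ft_force: [1.1, -1.7, 8.0]
width: 0.0211
finger_force: 30.0
```

Call:
drive_tool:
  motion:
    - [15,-3.3,-0.4,-7.5,0]
    - [15,-3.3,-0.4,-7.5,0]
    - [15,-2.4,-0.3,-7.8,0]
    - [15,-2.4,-0.3,-7.8,0]
    - [15,0,0,0,0]

```text
clock: 14.88
eef_pos: [0.5353, -0.2109, 0.2176]
tcp_rot: [0.002, -0.061, 0.998, -0.001]
ft_force: [-1.0, -1.1, 8.9]
width: 0.0213
finger_force: 30.0
```

Call:
drive_tool:
  motion:
    - [15,-1.5,-0.2,-8,0]
    - [15,-1.5,-0.2,-8,0]
    - [15,-0.5,0,-8,0]
    - [15,0,0,0,0]
    - [15,0,0,0,0]

```text
clock: 15.3
eef_pos: [0.5321, -0.2113, 0.1949]
tcp_rot: [0.002, -0.061, 0.998, -0.002]
ft_force: [-3.8, 0.2, 12.3]
width: 0.0212
finger_force: 30.0
```

```bash
python3 - <<'E'
from h import *
p=np.array([.607,-.1165,.12])
for cam in("scene","side"):
    s=env.snapshot(cam)
    for n,r in(("handle_grip",.15),("lever",0)):
      for d in env.place_of(n,cam)[:2]:
        c,v=ray(s,d["centre"])
        # intersect with lever plane (press y=-.085)
        nrm=np.array([-np.sin(.12),np.cos(.12),0]);o=np.array([p[0],p[1],0])-.085*nrm
        P=c+v*((o-c)@nrm)/(v@nrm);pv=place(np.array([[.05,-.085,.19]]),p)[0]
        h=-(P-pv)@[np.cos(.12),np.sin(.12),0];print(cam,n,round(d["confidence"],2),P.round(4),"out",h.round(4),"dz",(P-pv)[2].round(4),"ang",np.arctan2((P-pv)[2],h).round(3))
    D=env.trace("lever",cam)
    if D:
      m=D[0]["pixels"];print(D[0]["confidence"],m.sum())
      def ballz(a): return proj(s,place(np.array([[.05-.197*np.cos(a),-.085,.19+.197*np.sin(a)]]),p)[0])
      print(D[0]["rect"],[(a,ballz(a).round(1).tolist()) for a in(-.1,0,.1,.2)])
print(env.read_state()["ft_force"],env.read_state()["eef_pos"])
E
```

```text
scene handle_grip 0.9 [ 0.5292 -0.2115  0.2094] out 0.1386 dz 0.0194 ang 0.139
scene lever 0.96 [ 0.6701 -0.1945  0.2025] out -0.0033 dz 0.0125 ang 1.826
0.65 551
[214.6, 217.8, 272.7, 265.1] [(-0.1, [200.5, 211.2]), (0, [199.4, 207.6]), (0.1, [198.8, 204.3]), (0.2, [198.7, 201.3])]
side handle_grip 0.81 [ 0.5148 -0.2132  0.1974] out 0.1531 dz 0.0074 ang 0.048
side lever 0.86 [ 0.6671 -0.1949  0.1852] out -0.0003 dz -0.0048 ang -1.629
0.75 333
[219.2, 124.7, 297.5, 150.3] [(-0.1, [288.5, 152.6]), (0, [289.4, 146.8]), (0.1, [289.6, 140.8]), (0.2, [289.1, 134.6])]
[-4.39909989 -0.30974169 12.07481514] [ 0.53210299 -0.21131787  0.19524304]
```

Kinematics put the lever about 0.07 rad above level and the camera about 0.03. I'll lower it a further 6 mm.

Call:
drive_tool:
  motion:
    - [15,-0.3,0,-3,0]
    - [15,0,0,-3,0]
    - [15,0,0,0,0]
    - [15,0,0,0,0]
    - [15,0,0,0,0]

```text
clock: 16.12
eef_pos: [0.5318, -0.2113, 0.1894]
tcp_rot: [0.002, -0.061, 0.998, -0.002]
ft_force: [-3.8, -0.1, 13.6]
width: 0.0212
finger_force: 30.0
```

```bash
python3 - <<'E'
from h import *
p=np.array([.607,-.1165,.12])
print(env.read_state()["ft_force"],env.read_state()["eef_pos"])
for cam in("side","scene"):
    s=env.snapshot(cam)
    for d in env.trace("lever",cam)[:1]: print(cam,d["rect"])
    g=s["frame"].max(2).astype(int)
    for a in(-.15,-.1,-.05,0,.05,.1,.15):
        # mean darkness over projected ball disc, and a ring round it
        c=place(np.array([[.05-.197*np.cos(a),-.085,.19+.197*np.sin(a)]]),p)[0];q=proj(s,c)
        R=s["intrinsics"][0,0]*.017/(s["camera_from_world"]@np.r_[c,1])[2]
        yy,xx=np.mgrid[:384,:512];r=np.hypot(xx-q[0],yy-q[1])
        print(cam,a,q.round(1),R.round(1),g[r<R].mean().round(1),g[(r>R+1)&(r<R+3)].mean().round(1))
E
```

```text
[-3.81650326 -0.08059284 13.56799529] [ 0.53180699 -0.21134114  0.18937124]
side [220.6, 128.1, 296.8, 148.0]
side -0.15 [287.9 155.4] 5.9 84.6 99.6
side -0.1 [288.5 152.6] 5.9 78.5 84.4
side -0.05 [289.1 149.7] 5.9 69.0 76.8
side 0 [289.4 146.8] 6.0 58.3 88.0
side 0.05 [289.6 143.8] 6.0 58.9 109.0
side 0.1 [289.6 140.8] 6.0 96.3 112.9
side 0.15 [289.4 137.7] 6.1 137.8 126.8
scene [217.5, 219.5, 269.8, 264.5]
scene -0.15 [201.2 213.1] 5.6 95.1 93.9
scene -0.1 [200.5 211.2] 5.7 110.9 99.6
scene -0.05 [199.9 209.4] 5.7 123.9 114.7
scene 0 [199.4 207.6] 5.7 137.7 126.7
scene 0.05 [199.1 205.9] 5.8 153.5 127.9
scene 0.1 [198.8 204.3] 5.8 164.1 125.7
scene 0.15 [198.7 202.7] 5.9 164.5 126.9
```

Camera and kinematics now both give about +0.03 rad. A final 3 mm, then hold.

Call:
drive_tool:
  motion:
    - [15,0,0,-3,0]
    - [15,0,0,0,0]
    - [15,0,0,0,0]
    - [15,0,0,0,0]
    - [15,0,0,0,0]

```text
clock: 16.73
eef_pos: [0.5318, -0.2114, 0.1864]
tcp_rot: [0.002, -0.061, 0.998, -0.002]
ft_force: [-5.6, -1.6, 12.2]
width: 0.0213
finger_force: 30.0
```

Call:
drive_tool:
  motion:
    - [15,0,0,0,0]
    - [15,0,0,0,0]
    - [15,0,0,0,0]
    - [15,0,0,0,0]
    - [15,0,0,0,0]

```text
clock: 17.15
eef_pos: [0.5318, -0.2113, 0.1864]
tcp_rot: [0.002, -0.061, 0.998, -0.002]
ft_force: [-4.2, -0.8, 13.4]
width: 0.0209
finger_force: 30.0
```

```bash
python3 - <<'E'
from rig import env
s=env.read_state();print(s["eef_pos"],s["ft_force"],s["finger_force"],abs(s["joint_velocities"]).max())
print(env.finish_job())
E
```

```text
[ 0.53178816 -0.2113211   0.18642815] [-4.24413445 -0.80864665 13.40774304] 30.000346899032593 0.0013352588769572102
the job is handed in; nothing more can be done
None
```

The job is handed in at about 17 s: the plugged rail is seated in the nest and released, and the arm is still gripping the lever about level (estimated within 0.03 rad, about 13 N upward on the tool); no verdict came back.

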